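# Push a tin through the self-closing gate of a food-pantry hand-in chest

## Task

Hand in the small red tin: push the chest's orange spring gate open with one finger and, while that finger holds the gate open, push the tin along the deck and through the gateway with the other finger so that it drops into the bay behind. Do not lift the tin, use it to shove the gate, or let the gate press on it, and leave the jar, can and carton where they stand. Finish with the gate swung shut again.

Things in the scene. Friction and masses are not known exactly. Their poses are not given: they have to be found in the camera images.
- chest: Green steel hand-in chest fixed on the table. Origin: on the table under the middle of the gate line; x points from the deck through the gateway into the bay, y left, z up. Aluminium deck, top 85 mm above the table, x -170 to +4 mm, y -73 to +73 mm, no wall on its left or near side. The gate line is x = 0; nothing spans the gateway overhead.
- guide (a point): On the guide wall at the deck's right: inner face, at the gate line, at deck height (chest x = 0, y = -65 mm, z = 85 mm). The wall is 8 mm thick, rises 30 mm above the deck and runs straight from chest x = -170 to +188 mm.
- bay (a point): Middle of the bay's grey floor, 8 mm above the table (77 mm below the deck), at chest x = +92 mm, y = 0. The bay is open on top; inside it reaches from the deck's end (chest x = +4) to x = +180 mm and y = -65 to +65 mm; its left and far walls are level with the deck.
- gate (a joint): Angle of the orange gate about its upright hinge at chest x = 0, y = +65 mm (left end of the gate line; a 10 mm post beside it stands 66 mm above the deck). 0 = shut, across the gateway; grows as it swings into the bay (+x) up to 1.45 rad; never opens towards the deck. A spring (0.06 N m shut, 0.2 N m wide open), lightly damped, shuts it in about a second.
- gate_edge (a point): Top corner of the free edge of the orange gate panel, 124 mm from the hinge axis and 55 mm above the deck; its x is the panel normal (chest x when shut), the panel runs from here along +y to the hinge, 6 mm thick (8 mm at its two steel strips), its lower edge 4 mm above the deck.
- tin: Small upright round tin, red with a white band, 52 mm in diameter, 45 mm tall, about 0.16 kg, standing on the deck in front of the right part of the gate; it slides when pushed low, and can jam if a finger squeezes it against the guide wall. Origin: centre of its underside.
- tin_center (a point): Centre of the tin.
- jar: Amber glass jar with a white lid, 60 mm in diameter, 100 mm tall, on the table beside the chest: leave it alone. Origin: centre of its underside.
- soup_can: Can with a blue label, 66 mm in diameter, 100 mm tall, on the table beside the chest: leave it alone. Origin: centre of its underside.
- carton: Yellow carton with a white band, 50 x 70 x 110 mm, on the table beside the chest: leave it alone. Origin: centre of its underside.
Mind the look-alikes: they are no part of the job. There is more than one size of the tin; the one meant has the size given above.

How it is judged:
By the outcome, as a careful person would: the job done as asked, in the order asked, and still so for the second after the job is handed in, with the robot touching nothing.
It also fails if it takes over 42 s, if anything falls off the work surface, if the arm or the gripper's body presses on something with over 40 N, if the wrist force passes 120 N, or if a joint passes its speed limit or range.

## Robot

A 6-joint arm with a two-finger parallel gripper is mounted at the origin on the work surface. World frame = base frame: x ahead of the robot, y to its left, z up, the work surface at z = 0. Lengths are in mm, angles in degrees, forces in N, time in s.
With the tool pointing down it reaches from about 300 to 850 mm from the base axis. Payload 4.2 kg.
Tool frame: the origin (TCP) lies at the centre of the arm's flange, where the gripper is bolted on; the fingertips stand 191 mm ahead of it and the grasp point (between the pads) lies 172 mm ahead of it; z points along the fingers, y is the direction in which the jaws open and shut (so a half turn about z gives the same grasp; the last joint's range is limited). The gripper opens to 91 mm and grips with 3 to 60 N. Pads are 32 mm wide; open, the fingers measure 118 mm over their backs; the gripper's body (76 mm by 178 mm) begins 60 mm behind the grasp point.
Start: joints at [-66.864, 18.312, 89.639, -0, 72.044, -1.146], TCP at [236.454, -524.13, 404.776] pointing down, gripper open.
Joint ranges: [-177.97, 177.97], [-48.28, 115.42], [12.27, 149.76], [-77.06, 257.06], [2.81, 150.46], [-146.56, 146.56]. Speed limits (degrees/s): [147.25, 147.25, 180, 180, 180, 180].

## Interface

Orientations are given as [roll, pitch, yaw] about the fixed x, y, z axes, in that order (R = Rz(yaw) Ry(pitch) Rx(roll)).
In Python, from workcell import status, vision, ticket gives the robot as it stands.
- The arm moves only by the shell command python3 -m jog 'ROWS' [FORCE]. ROWS is JSON, a list of rows, each a list of 7 numbers: the finger opening in m, from 0 to 0.0912, then the shift along the tool's x, y, z in m, then the turn, a rotation vector about the tool's x, y, z in rad. A call has 1 to 12 rows; each row shifts and turns the commanded pose from where the row before left it, along the tool's axes as they then stand; what a row does not reach is not made up. A row lasts 1/8 s, in which the tool goes at most 62.5 mm and 10.7 degrees, less where a joint would pass 70% of its speed; a pose out of reach is approached as far as the arm can. A call with a gripper value outside its range is refused whole. The fingers move at their own pace and stop on an object; FORCE is the grip in N (left out, the last holds). Time passes only in rows, so rows that do not move let the fingers close. It gives the time, the measured TCP pose, the force and the opening at its end, in the units of the state.
- status.state(): the state, without advancing time (a new reading comes with each control period).
- vision.grab_frame(name): name is "side" or "top"; returns a dict with "color" (480x640x3 uint8, blue, green, red), "depth" (480x640 float32, mm along the optical axis (not along the pixel's ray), 0 where there is no reading), "fov_y" (degrees; the focal length in pixels is half the picture's height over the tangent of half this angle, whatever the lens; pixels are square), "cx", "cy" (the principal point, pixels), "pose" (4x4, takes a point from camera to world coordinates). Camera axes: x right, y down, z forward; pixel columns grow to the right and rows downward; lengths in mm; the calibration is good to about 2 mm. A picture is of the moment at which its call begins.
- ticket.job_done(): hands the job in, once; it reports no verdict.
Trained networks look in the newest picture that a camera, given by its name, has taken for a name from the list of things; names that differ only in an ending like _2 or _b are one class to them, and where a whole thing is asked for, a point or a joint stands for the part that bears it (a point fixed in the world has none). Each returns a list of dicts, best first, with "p" (0 to 1); they miss things now and then, are a little off and sometimes report something else, mostly with a low value. They report only what shows in the picture. A call takes as long as a camera call. They do not tell look-alikes from the thing itself.
- vision.find_in(camera, label): "location" ([x, y, z] in mm, in world coordinates, good to about 4 mm: the middle of the surface that is visible of it).
- vision.silhouettes(camera, label): "pixels" (480x640 bool, what is visible of it).
The state is a dict: "time_s": time; "qpos": joint angles; "qvel": joint speeds; "effort": joint torques, N m; "ee_pos": TCP position; "ee_rot": TCP orientation; "force": force on the tool from outside, world axes, zero at the start; "torque": the same for the moment, N m; "gripper_width": finger opening in mm.
Only numpy, scipy, OpenCV 4.12 (cv2) and the standard library are available. Lean on these libraries where they do the work, as an engineer would, in place of code of your own. Each camera call takes 0.05 s, during which the arm holds its last target.

## Working session

There is one attempt and no reset: what is moved stays moved. The work goes in short steps, Python scripts to look and compute and a shell command to move; the robot and the scene stay as the last step left them, time stands still between calls to the robot, and variables do not carry over. Pictures are saved under pics/ and viewed, and the job is handed in when it is done.

```bash
mkdir -p pics; ls; python3 - <<'E'
from workcell import status, vision
import cv2
print(status.state())
for n in ("side","top"):
    f=vision.grab_frame(n); cv2.imwrite(f"pics/{n}0.png",f["color"]); print(n,f["fov_y"],f["cx"],f["cy"],f["pose"].round(3).tolist() if hasattr(f["pose"],"round") else f["pose"])
    for l in ("chest","gate","gate_edge","tin","tin_center","jar","soup_can","carton"):
        print(l,[( [round(float(v)) for v in d["location"]],round(d["p"],2)) for d in vision.find_in(n,l)])
E
```

```text
pics
{'time_s': 0.0, 'qpos': array([-6.68626971e+01,  1.83526102e+01,  8.97075883e+01, -1.75911177e-03,
        7.20437622e+01, -1.14641256e+00]), 'qvel': array([-0.01134295, -0.1083181 , -0.03157612, -0.02733124,  0.02522263,
       -0.01527643]), 'effort': array([ 1.41969871e-03, -4.12458622e+01, -2.31973171e+01,  7.27877906e-02,
        4.56800626e-02, -1.73515655e-04]), 'ee_pos': array([ 236.39777328, -523.97238168,  403.90224761]), 'ee_rot': array([-1.79896027e+02, -4.07868042e-04,  2.42842589e+01]), 'force': array([ 0.27947406, -0.29013326,  0.57948168]), 'torque': array([-0.05935388,  0.01160212,  0.03116093]), 'gripper_width': 90.99223505603645}
side 49.42931607973584 323.4799646038573 235.8481867409517 [[0.984, -0.13, 0.119, 485.364], [-0.176, -0.708, 0.684, -632.302], [-0.005, -0.694, -0.72, 794.724], [0.0, 0.0, 0.0, 1.0]]
chest [([603, -97, 78], 0.88)]
gate [([597, -49, 123], 0.69), ([531, -89, 129], 0.3)]
gate_edge [([599, -49, 125], 0.85), ([524, -99, 129], 0.47)]
tin [([460, -220, 39], 0.87), ([522, -99, 128], 0.67)]
tin_center [([455, -220, 35], 0.91), ([532, -92, 130], 0.63), ([601, -49, 123], 0.27)]
jar [([566, -236, 96], 0.72), ([526, 99, 72], 0.61)]
soup_can [([567, -236, 96], 0.67), ([524, -97, 128], 0.17)]
carton [([722, -213, 91], 0.74)]
top 46.39909201624924 312.8519528133669 247.0006242394849 [[-0.007, -0.978, 0.207, 379.378], [-1.0, 0.007, -0.002, 47.376], [0.0, -0.207, -0.978, 1263.573], [0.0, 0.0, 0.0, 1.0]]
chest [([597, -49, 82], 0.6)]
gate [([594, -47, 133], 0.7)]
gate_edge [([593, -44, 130], 0.56)]
tin [([525, -77, 132], 0.8)]
tin_center [([525, -83, 128], 0.89), ([454, -210, 37], 0.84)]
jar [([517, 121, 105], 0.9)]
soup_can [([560, -211, 99], 0.57)]
carton [([719, -188, 110], 0.59)]
```

View pics/side0.png

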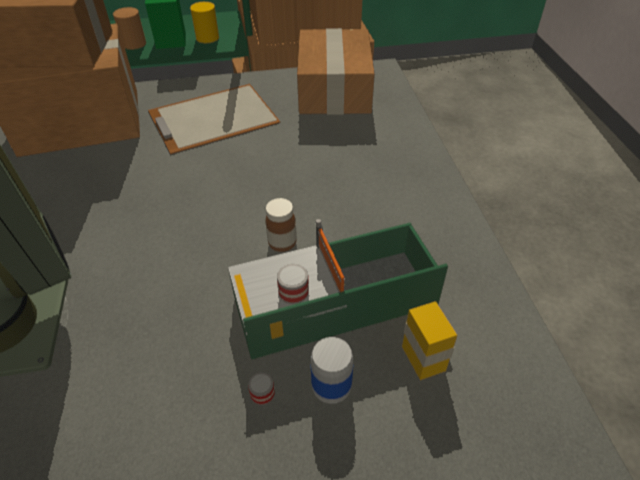

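View pics/top0.png

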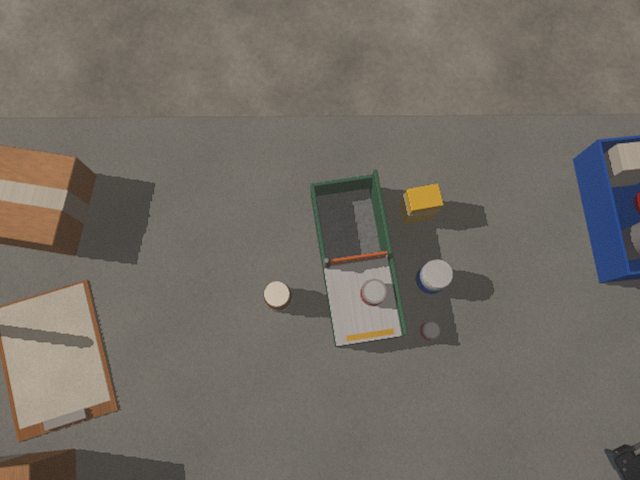

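The meant tin stands on the deck (side (292,282), top (373,292)). The smaller look-alike is on the table at side (261,388). Next I fit the chest pose from depth.

```bash
cat > h.py <<'E'
import numpy as np, cv2
from workcell import status, vision
def cloud(n):
    f=vision.grab_frame(n); d=f["depth"]; fl=240/np.tan(np.radians(f["fov_y"]/2))
    v,u=np.mgrid[0:480,0:640]
    P=np.stack([(u-f["cx"])/fl*d,(v-f["cy"])/fl*d,d],-1)
    T=np.array(f["pose"]); W=P@T[:3,:3].T+T[:3,3]; W[d<=0]=np.nan
    return f,W
E
python3 - <<'E'
from h import *
for n in ("top","side"):
    f,W=cloud(n); c=f["color"].astype(int)
    hsv=cv2.cvtColor(f["color"],cv2.COLOR_BGR2HSV).astype(int)
    box=(W[...,0]>380)&(W[...,0]<860)&(W[...,1]>-160)&(W[...,1]<60)
    print(n,"table z",np.nanmedian(W[...,2][(W[...,0]>400)&(W[...,0]<500)&(W[...,1]>50)&(W[...,1]<150)]))
    deck=box&(abs(W[...,2]-85)<6)&(hsv[...,1]<60)&(hsv[...,2]>90)
    p=W[deck]; print("deck",len(p),np.median(p[:,2]),cv2.minAreaRect(p[:,:2].astype(np.float32)))
    gr=box&(hsv[...,0]>45)&(hsv[...,0]<90)&(hsv[...,1]>70)&(W[...,2]>105)&(W[...,2]<122)
    p=W[gr]
    if len(p)>5:
        m=p.mean(0); u,s,vt=np.linalg.svd(p[:,:2]-m[:2]); print("wall",len(p),m,vt[0],np.degrees(np.arctan2(vt[0][1],vt[0][0])),s, "ext",((p[:,:2]-m[:2])@vt[0]).min(),((p[:,:2]-m[:2])@vt[0]).max(),((p[:,:2]-m[:2])@vt[1]).min(),((p[:,:2]-m[:2])@vt[1]).max())
    go=box&(hsv[...,0]>3)&(hsv[...,0]<16)&(hsv[...,1]>150)&(W[...,2]>80)&(W[...,2]<150)
    p=W[go]; 
    if len(p)>5:
        m=p.mean(0); u,s,vt=np.linalg.svd(p[:,:2]-m[:2]); a=(p[:,:2]-m[:2])@vt[0];b=(p[:,:2]-m[:2])@vt[1]
        print("gate",len(p),m,vt[0],np.degrees(np.arctan2(vt[0][1],vt[0][0])),a.min(),a.max(),b.min(),b.max(),p[:,2].max())
    tt=box&(abs(W[...,2]-130)<6)&(hsv[...,1]<70)&(abs(W[...,0]-527)<50)
    p=W[tt]
    if len(p)>5: print("tin top",len(p),np.median(p[:,2]),cv2.minEnclosingCircle(p[:,:2].astype(np.float32)),p.mean(0),cv2.minAreaRect(p[:,:2].astype(np.float32)))
E
python3 -c "
import cv2
a=cv2.imread('pics/top0.png')[150:370,260:480];cv2.imwrite('pics/topz.png',cv2.resize(a,(600,600),interpolation=2))
a=cv2.imread('pics/side0.png')[200:420,200:480];cv2.imwrite('pics/sidez.png',cv2.resize(a,(760,597),interpolation=2))"
```

```text
top table z -0.1483673594955235
deck 4313 84.84799532997658 ((605.94482421875, -43.31683349609375), (357.88092041015625, 138.95358276367188), 8.362707138061523)
wall 387 [ 633.21803631 -112.10730937  114.52009237] [-0.98954251 -0.14424155] -171.7066382141341 [1990.1445329    38.27727117] ext -161.44543315441194 192.50738524773527 -3.9353084954013298 4.528630930737828
gate 136 [598.30550552 -51.09888145 138.25030405] [ 0.14562888 -0.98933929] -81.62630190841273 -60.302231289760485 62.00052548230116 -3.9813644755913065 10.258210581371737 144.72844548515468
tin top 482 129.9406479173399 ((526.7020874023438, -78.30470275878906), 26.024280548095703) [526.54514302 -78.55578798 129.96170883] ((527.4500122070312, -78.72635650634766), (49.3360595703125, 50.17051315307617), 88.36189270019531)
side table z 1.3806154410494287
deck 3307 86.14385281192278 ((605.6246948242188, -34.53546905517578), (358.38427734375, 119.60614013671875), 8.519434928894043)
wall 1347 [ 619.72704753 -120.03667865  112.96304218] [-0.98919335 -0.14661689] -171.56907877796436 [3698.54482293   73.4643966 ] ext -174.2260088728538 178.82454821237934 -6.799847418730768 4.578012016340263
gate 436 [595.85929975 -61.36457002 126.35674835] [ 0.07840452 -0.99692163] -85.50313654987335 -68.84732444126941 56.14750709026338 -9.678044020906738 93.46223229456801 144.11402872870133
tin top 645 131.18294738337227 ((528.1337280273438, -81.32821655273438), 26.49102783203125) [527.89136582 -83.60536854 131.01290486] ((528.21240234375, -81.6301498413086), (51.48301696777344, 50.833778381347656), 54.89487838745117)
```

View pics/topz.png

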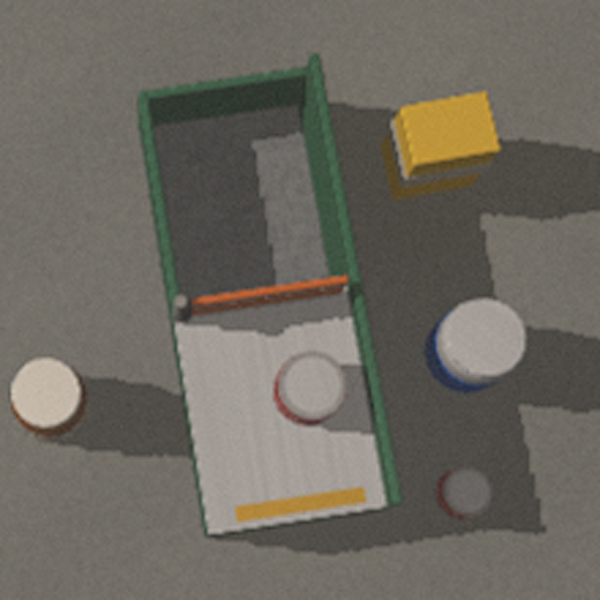

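View pics/sidez.png

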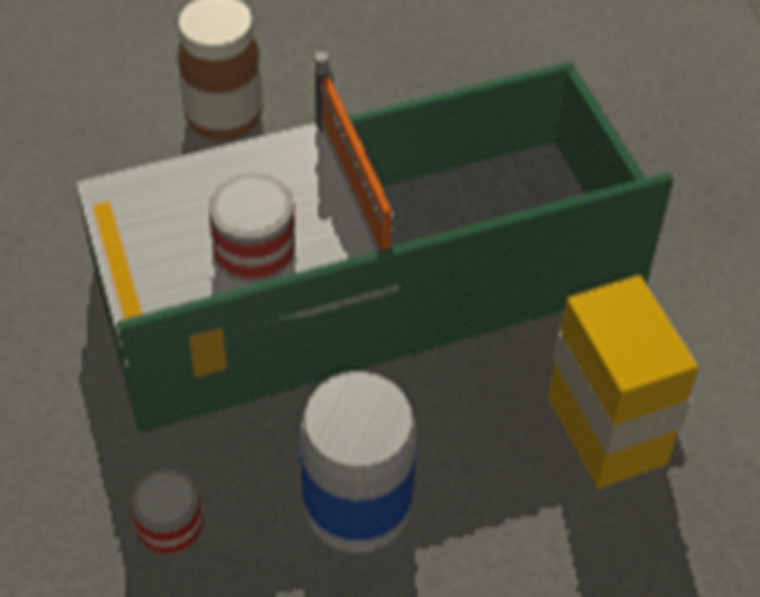

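```bash
python3 - <<'E'
from h import *
yaw=np.radians(8.35); ex=np.array([np.cos(yaw),np.sin(yaw)]); ey=np.array([-ex[1],ex[0]])
O=np.array([599.,-47.4])
for n in ("top","side"):
    f,W=cloud(n); hsv=cv2.cvtColor(f["color"],cv2.COLOR_BGR2HSV).astype(int)
    q=W[...,:2]-O; X=q@ex; Y=q@ey; Z=W[...,2]
    def r(m,A): 
        a=A[m]; return len(a),np.percentile(a,[0,2,50,98,100]).round(1) if len(a) else None
    zo=0 if n=="top" else 1.3
    wt=(abs(Z-115-zo)<3)&(X>-200)&(X<220)&(Y<-45)&(Y>-90)
    print(n,"walltop X",r(wt,X),"Y",r(wt,Y))
    dk=(abs(Z-85-zo)<3)&(X>-200)&(X<-5)&(Y<100)&(Y>-90)
    print("deck X",r(dk,X),"Y",r(dk,Y))
    rw=(abs(Z-85-zo)<3)&(X>20)&(X<220)&(Y<100)&(Y>-50)
    print("bay rim X",r(rw,X),"Y",r(rw,Y), "left rim", r(rw&(X<150),Y))
    po=(Z>146)&(X>-30)&(X<30)&(Y>40)&(Y<90); print("post",r(po,X),r(po,Y),r(po,Z))
    gt=(Z>134)&(Z<145)&(abs(X)<15)&(Y<80)&(Y>-90); print("gatetop X",r(gt,X),"Y",r(gt,Y))
    tt=(abs(Z-130-zo)<4)&(X>-120)&(X<-20)&(abs(Y)<64); print("tin top X",r(tt,X),"Y",r(tt,Y),"mean",X[tt].mean(),Y[tt].mean(),len(X[tt]))
E
```

```text
top walltop X (525, array([-171.6, -165.6,   -4.2,  176.1,  185.4])) Y (525, array([-73.8, -73.4, -69.3, -65.4, -53.9]))
deck X (3743, array([-171.8, -168.6,  -99.4,   -8.3,   -5.1])) Y (3743, array([-66.9, -63.8,  11.2,  70. ,  72.4]))
bay rim X (351, array([ 20.4,  25.1, 158.7, 185.4, 186.3])) Y (351, array([-49.4, -45.2,  65.7,  72.1,  72.3])) left rim (165, array([64.3, 64.4, 68.4, 72.2, 72.3]))
post (18, array([-7.1, -6.9, -2.3,  1.4,  1.5])) (18, array([64.7, 64.9, 68.3, 72.6, 73.2])) (18, array([146.9, 147. , 150.6, 153.7, 154. ]))
gatetop X (208, array([-7.6, -6.6, -2.6,  1.5,  3. ])) Y (208, array([-57.4, -55.3,   7.4,  65.7,  73.2]))
tin top X (463, array([-101.7,  -99.3,  -76.6,  -53.1,  -51.1])) Y (463, array([-45.7, -43.1, -19.7,   3. ,   5.6])) mean -76.69176952529978 -20.08116410638999 463
side walltop X (963, array([-170.7, -163.9,   -9.3,  177.4,  187.3])) Y (963, array([-78.8, -77.3, -73.4, -48.1, -45.3]))
deck X (3999, array([-170.7, -168.5, -107.1,   -7.8,   -5. ])) Y (3999, array([-80. , -76.4,   9. ,  67.3,  70.8]))
bay rim X (481, array([ 20.4,  26.2, 152.3, 186.3, 187.5])) Y (481, array([-47.2, -42. ,  61.9,  69.2,  71.1])) left rim (234, array([58.7, 59.9, 64.3, 69.5, 71.1]))
post (27, array([-5.1, -4.9, -1.2,  2.9,  3.2])) (27, array([58.8, 59.2, 63.6, 69. , 69.5])) (27, array([146. , 146.1, 151.4, 152.8, 152.8]))
gatetop X (292, array([-6.7, -5.4, -2.4,  2.6,  5.1])) Y (292, array([-63.2, -60.7,   0.3,  62.5,  66.8]))
tin top X (622, array([-100.5,  -98.7,  -75.6,  -52.6,  -49.9])) Y (622, array([-49.6, -47.9, -25.7,  -0.6,   2.2])) mean -75.60707650289243 -24.99490541439412 622
```

Chest yaw is about 8.35° and its origin is near (598, -49.5). The tin is at chest (-75, -20.5) with Ø52, which matches the size given.

Plan:
- Set the jaw axis along chest x, so tool y = chest x and tool x = chest left.
- The leading finger opens the gate while the trailing finger follows behind the tin.

First I turn and travel at height.

```bash
python3 -m jog '[[0.0912,0,0,0,0,0,-0.1847],[0.0912,0,0,0,0,0,-0.1847],[0.0912,0,0,0,0,0,-0.1847],[0.0912,0,0,0,0,0,-0.1847],[0.0912,0,0,0,0,0,-0.1847],[0.0912,0,0,0,0,0,-0.1847],[0.0912,0,0,0,0,0,-0.1847],[0.0912,0,0,0,0,0,0]]'
python3 -m jog '[[0.0912,0.0338,0.0298,0,0,0,0],[0.0912,0.0338,0.0298,0,0,0,0],[0.0912,0.0338,0.0298,0,0,0,0],[0.0912,0.0338,0.0298,0,0,0,0],[0.0912,0.0338,0.0298,0,0,0,0],[0.0912,0.0338,0.0298,0,0,0,0],[0.0912,0.0338,0.0298,0,0,0,0],[0.0912,0.0338,0.0298,0,0,0,0],[0.0912,0.0338,0.0298,0,0,0,0],[0.0912,0.0338,0.0298,0,0,0,0],[0.0912,0.0338,0.0298,0,0,0,0],[0.0912,0.0338,0.0298,0,0,0,0]]'
cat >> h.py <<'E'
yaw=np.radians(8.35); ex=np.array([np.cos(yaw),np.sin(yaw)]); ey=np.array([-ex[1],ex[0]])
O=np.array([598.3,-49.5])
def tool():
    s=status.state(); q=s["ee_pos"][:2]-O
    print("t",round(s["time_s"],2),"chest TCP",round(q@ex,1),round(q@ey,1),"tip z",round(s["ee_pos"][2]-191,1),"rpy",np.round(s["ee_rot"],2),"F",np.round(s["force"],1),"w",round(s["gripper_width"],1))
def snap(tag):
    for n,(r,c,k) in dict(top=((150,370),(260,480),2.7),side=((180,400),(200,480),2.7)).items():
        f=vision.grab_frame(n); a=f["color"][r[0]:r[1],c[0]:c[1]]
        cv2.imwrite(f"pics/{n}_{tag}.png",cv2.resize(a,None,fx=k,fy=k,interpolation=2))
E
python3 - <<'E'
from h import *
tool(); snap("a")
E
```

```text
time_s: 2.1
ee_pos: [236.5, -524.1, 404.8]
ee_rot: [180.0, 0.0, 98.2]
force: [0.0, 0.0, 0.1]
gripper_width: 91.2
time_s: 3.6
ee_pos: [531.9, -69.5, 404.9]
ee_rot: [180.0, 0.0, 98.2]
force: [0.4, -0.9, -0.4]
gripper_width: 91.4
t 3.6 chest TCP -68.5 -10.1 tip z 213.9 rpy [1.7998e+02 2.0000e-02 9.8160e+01] F [ 0.4 -0.9 -0.4] w 91.4
```

```bash
python3 -m jog '[[0.0912,-0.0005,-0.001,0.017,0,0,0],[0.0912,0,0,0.017,0,0,0],[0.0912,0,0,0.017,0,0,0],[0.0912,0,0,0.017,0,0,0],[0.0912,0,0,0,0,0,0]]'
python3 - <<'E'
from h import *
tool(); snap("b")
f,W=cloud("side")
q=W[...,:2]-O; X=q@ex; Y=q@ey; Z=W[...,2]-1.3
for z in (146,155,165,175,190):
    m=(abs(Z-z)<3)&(X>-160)&(X<20)&(Y<40)&(Y>-60)
    x=np.sort(X[m]); print(z,len(x), np.percentile(x[x<-70],[2,50,98]).round(1) if (x<-70).any() else '', np.percentile(x[x>-70],[2,50,98]).round(1) if (x>-70).any() else '', np.percentile(Y[m],[2,50,98]).round(1) if len(x) else '')
E
```

```text
time_s: 4.32
ee_pos: [529.7, -72.0, 335.7]
ee_rot: [-179.8, -0.0, 98.2]
force: [0.2, -0.0, -0.5]
gripper_width: 91.2
t 4.33 chest TCP -71.1 -12.3 tip z 144.7 rpy [-1.7982e+02 -4.0000e-02  9.8220e+01] F [ 0.2 -0.  -0.5] w 91.2
146 15 [-122.1 -120.7 -119. ] [-25.  -24.6 -20.3] [-31.4 -24.7  -0.3]
155 46 [-125.5 -122.5 -116.8] [-25.3 -24.5 -16.5] [-32.3 -29.    2. ]
165 42 [-125.3 -121.5 -117.2] [-25.2 -24.3 -16.3] [-32.6 -29.8   0.2]
175 55 [-127.2 -122.7 -117. ] [-25.4 -24.3 -14.6] [-32.6 -29.1   0.6]
190 55 [-128.4 -121.8 -116.5] [-25.2 -22.9 -13.5] [-31.9 -30.   -6.6]
```

View pics/side_b.png

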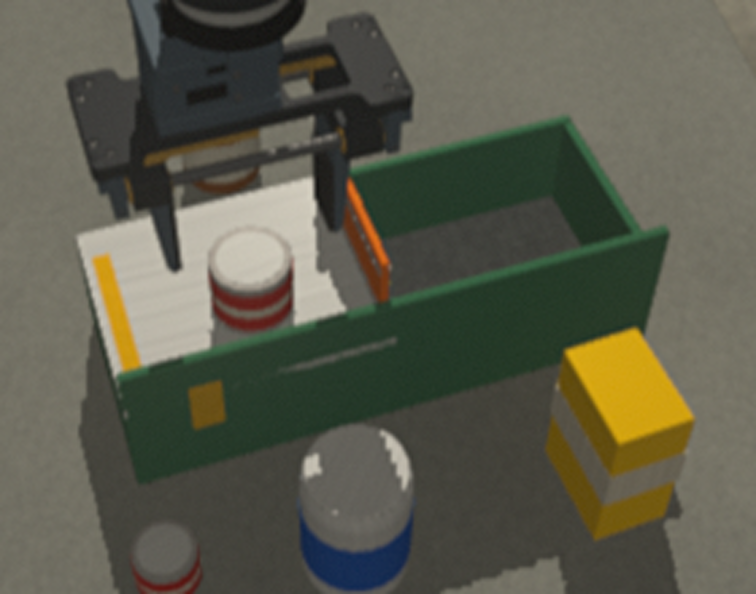

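The side view shows both fingers flanking the tin, A in front of the gate and B behind the tin, with gaps at each. Descending to about 7 mm above the deck.

```bash
python3 -m jog '[[0.0912,0.001,0,0.013,0,0,0.0],[0.0912,0,0,0.013,0,0,0],[0.0912,0,0,0.013,0,0,0],[0.0912,0,0,0.0125,0,0,0],[0.0912,0,0,0,0,0,0]]'
python3 - <<'E'
from h import *
tool(); snap("c")
E
```

```text
time_s: 5.1
ee_pos: [529.9, -70.4, 283.8]
ee_rot: [-179.8, -0.0, 98.4]
force: [-0.3, 0.4, 0.1]
gripper_width: 91.0
t 5.1 chest TCP -70.7 -10.8 tip z 92.8 rpy [-1.7984e+02 -4.0000e-02  9.8360e+01] F [-0.3  0.4  0.1] w 91.0
```

View pics/side_c.png

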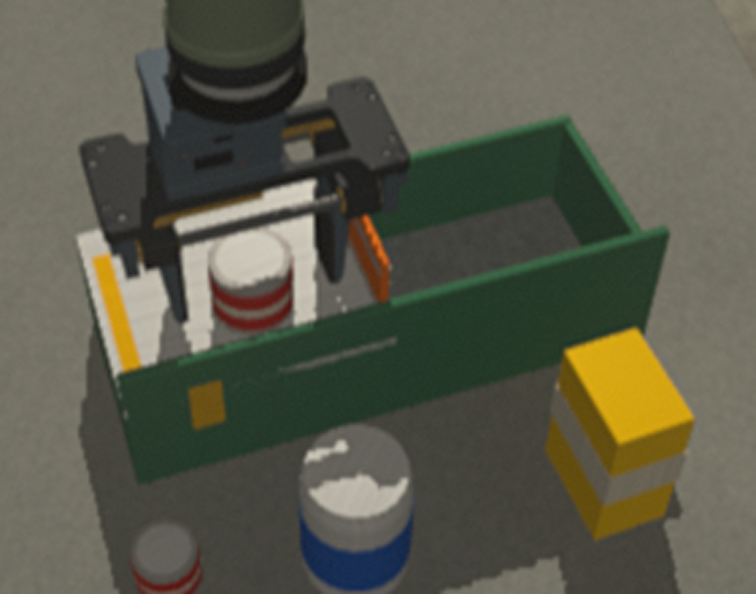

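View pics/top_c.png

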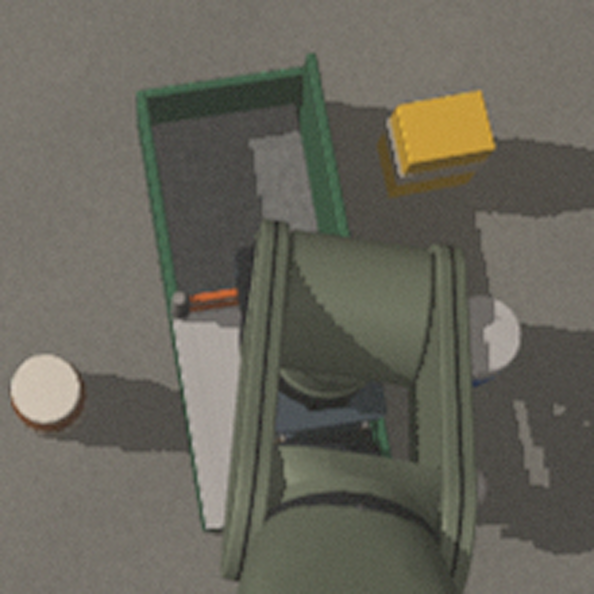

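Side view: the gate is still shut with A just short of it. B is behind the tin with a gap of about 15 mm. Advancing 12 mm, so that A opens the gate first.

```bash
python3 -m jog '[[0.0912,0,0.003,0,0,0,0],[0.0912,0,0.003,0,0,0,0],[0.0912,0,0.003,0,0,0,0],[0.0912,0,0.003,0,0,0,0],[0.0912,0,0,0,0,0,0]]'
python3 - <<'E'
from h import *
tool(); snap("d")
E
```

```text
time_s: 5.82
ee_pos: [542.2, -68.7, 285.3]
ee_rot: [-180.0, 0.0, 98.4]
force: [-0.3, -0.3, 0.7]
gripper_width: 91.3
t 5.83 chest TCP -58.3 -10.9 tip z 94.3 rpy [-1.7999e+02  1.0000e-02  9.8370e+01] F [-0.3 -0.3  0.7] w 91.3
```

View pics/side_d.png

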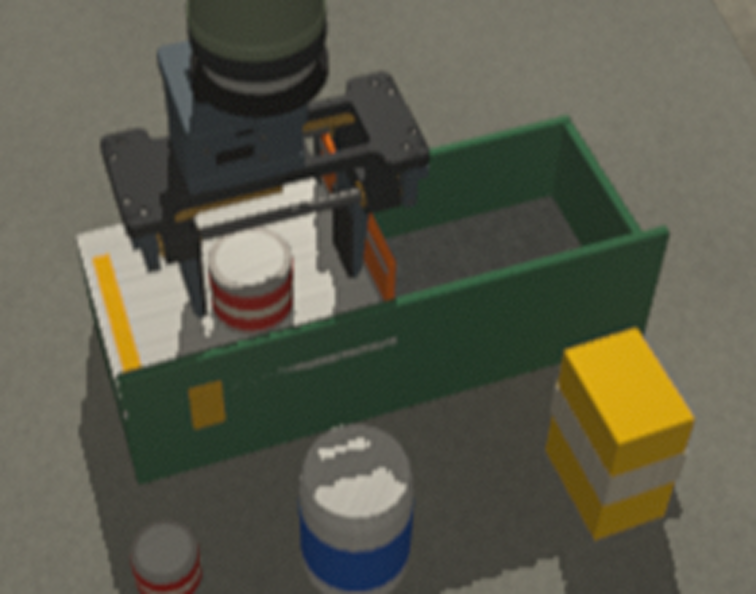

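The gate's free edge has moved to about (393,290), so A has begun opening it. The tin hasn't moved and B is just behind it. Advancing both.

```bash
python3 -m jog '[[0.0912,0,0.003,0,0,0,0],[0.0912,0,0.003,0,0,0,0],[0.0912,0,0.003,0,0,0,0],[0.0912,0,0.003,0,0,0,0],[0.0912,0,0.003,0,0,0,0],[0.0912,0,0.003,0,0,0,0],[0.0912,0,0,0,0,0,0]]'
python3 - <<'E'
from h import *
tool(); snap("e")
E
```

```text
time_s: 6.8
ee_pos: [559.8, -66.1, 285.0]
ee_rot: [-179.9, -0.0, 98.4]
force: [-3.8, -0.1, 1.6]
gripper_width: 91.0
t 6.8 chest TCP -40.5 -10.8 tip z 94.0 rpy [-1.7994e+02 -1.0000e-02  9.8360e+01] F [-3.8 -0.1  1.6] w 91.0
```

View pics/side_e.png

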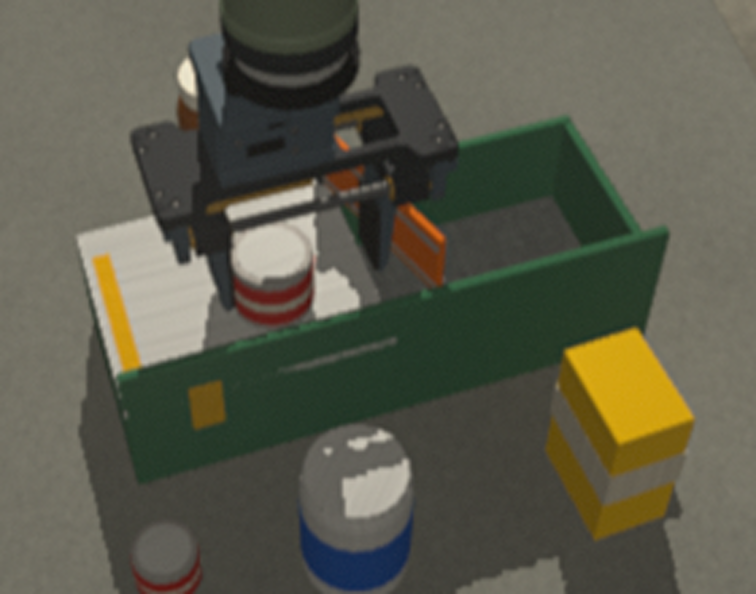

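The gate is opening ahead of A, with its edge at about (442,265). The tin slides upright with B behind it at (270,270). Continuing.

```bash
python3 -m jog '[[0.0912,0,0.003,0,0,0,0],[0.0912,0,0.003,0,0,0,0],[0.0912,0,0.003,0,0,0,0],[0.0912,0,0.003,0,0,0,0],[0.0912,0,0.003,0,0,0,0],[0.0912,0,0.003,0,0,0,0],[0.0912,0,0.003,0,0,0,0],[0.0912,0,0.003,0,0,0,0],[0.0912,0,0,0,0,0,0]]'
python3 - <<'E'
from h import *
tool(); snap("f")
f,W=cloud("side")
q=W[...,:2]-O; X=q@ex; Y=q@ey; Z=W[...,2]-1.3
hsv=cv2.cvtColor(f["color"],cv2.COLOR_BGR2HSV).astype(int)
m=(abs(Z-130)<4)&(X>-80)&(X<30)&(abs(Y)<64)&(hsv[...,1]<70)&(hsv[...,2]>60)
print("tin top",m.sum(),np.percentile(X[m],[2,50,98]),np.percentile(Y[m],[2,50,98])+2)
E
```

```text
time_s: 8.02
ee_pos: [584.1, -62.7, 285.3]
ee_rot: [179.9, 0.0, 98.4]
force: [-1.6, -0.6, -0.7]
gripper_width: 91.2
t 8.03 chest TCP -16.0 -11.0 tip z 94.3 rpy [1.7994e+02 2.0000e-02 9.8360e+01] F [-1.6 -0.6 -0.7] w 91.2
tin top 577 [-57.67137511 -35.64933999 -11.97533367] [-43.01581839 -22.01387878   2.33839683]
```

View pics/side_f.png

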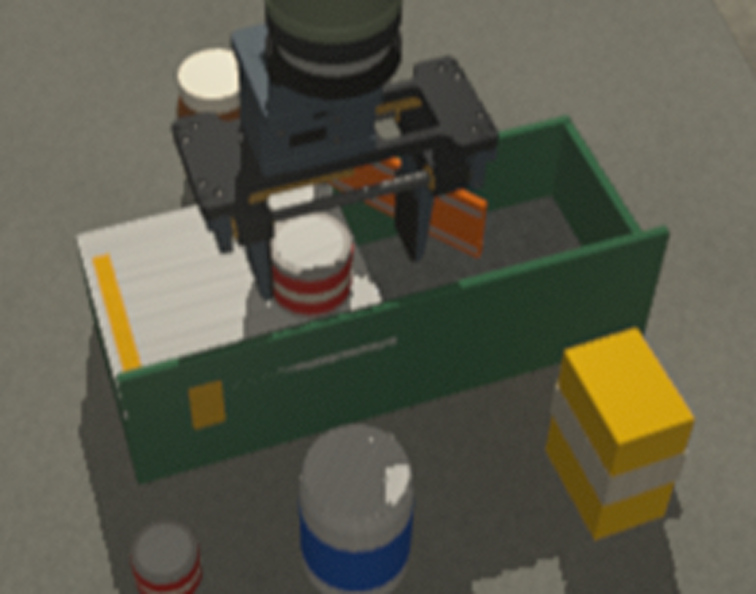

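The tin is at chest x ≈ -35.5, y ≈ -21, upright. The gate is at about 35–40° and clear of it. Continuing.

```bash
python3 -m jog '[[0.0912,0,0.003,0,0,0,0],[0.0912,0,0.003,0,0,0,0],[0.0912,0,0.003,0,0,0,0],[0.0912,0,0.003,0,0,0,0],[0.0912,0,0.003,0,0,0,0],[0.0912,0,0.003,0,0,0,0],[0.0912,0,0.003,0,0,0,0],[0.0912,0,0.003,0,0,0,0],[0.0912,0,0.003,0,0,0,0],[0.0912,0,0.003,0,0,0,0],[0.0912,0,0,0,0,0,0]]'
python3 - <<'E'
from h import *
tool(); snap("g")
f,W=cloud("side")
q=W[...,:2]-O; X=q@ex; Y=q@ey; Z=W[...,2]-1.3
hsv=cv2.cvtColor(f["color"],cv2.COLOR_BGR2HSV).astype(int)
m=(abs(Z-130)<4)&(X>-80)&(X<60)&(abs(Y)<64)&(hsv[...,1]<70)&(hsv[...,2]>60)
print("tin top",m.sum(),np.percentile(X[m],[2,50,98]),np.percentile(Y[m],[2,50,98])+2)
E
```

```text
time_s: 9.55
ee_pos: [613.8, -58.3, 285.3]
ee_rot: [179.9, 0.0, 98.4]
force: [-3.4, -1.0, 0.7]
gripper_width: 91.3
t 9.55 chest TCP 14.0 -10.9 tip z 94.3 rpy [1.7993e+02 2.0000e-02 9.8360e+01] F [-3.4 -1.   0.7] w 91.3
tin top 564 [-28.27301886  -5.52059586  17.86761974] [-43.80383659 -22.28491803   2.35290789]
```

View pics/side_g.png

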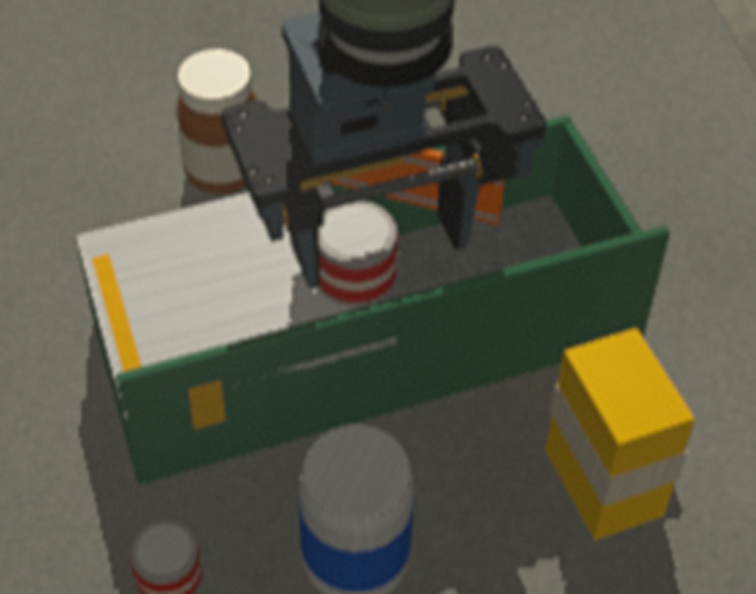

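The tin's centre is at x ≈ -5.5, overhanging soon. The gate is at about 50° and well clear. Now B finishes the push, partly by closing the jaws while A stays on the gate.

```bash
python3 -m jog '[[0.0912,0,0.003,0,0,0,0],[0.0912,0,0.003,0,0,0,0],[0.088,0,0.002,0,0,0,0],[0.085,0,0.002,0,0,0,0],[0.082,0,0.002,0,0,0,0],[0.079,0,0.002,0,0,0,0],[0.079,0,0,0,0,0,0],[0.079,0,0,0,0,0,0]]'
python3 - <<'E'
from h import *
tool(); snap("h")
E
```

```text
time_s: 10.7
ee_pos: [627.8, -56.3, 285.4]
ee_rot: [179.9, 0.0, 98.4]
force: [-1.8, -2.0, -0.2]
gripper_width: 78.9
t 10.7 chest TCP 28.2 -11.0 tip z 94.4 rpy [1.7987e+02 3.0000e-02 9.8350e+01] F [-1.8 -2.  -0.2] w 78.9
```

View pics/side_h.png

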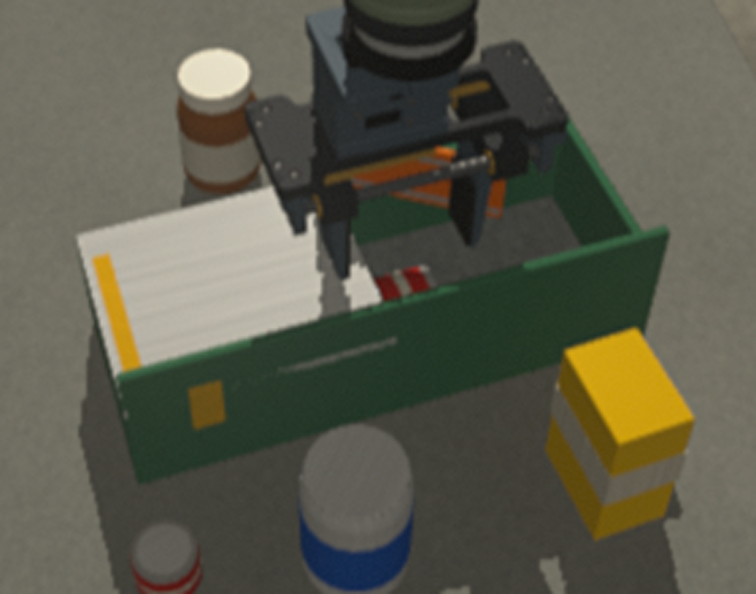

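The tin has tipped over the edge and shows at (405,283) inside the bay. I'm letting it settle and checking its height before the gate comes back.

```bash
python3 -m jog '[[0.079,0,0,0,0,0,0],[0.079,0,0,0,0,0,0],[0.079,0,0,0,0,0,0],[0.079,0,0,0,0,0,0]]'
cat >> h.py <<'E'
def tinpts():
    f,W=cloud("side")
    q=W[...,:2]-O; X=q@ex; Y=q@ey+2; Z=W[...,2]-1.3
    hsv=cv2.cvtColor(f["color"],cv2.COLOR_BGR2HSV).astype(int)
    m=((hsv[...,0]<4)|(hsv[...,0]>172))&(hsv[...,1]>110)&(X>-30)&(X<180)&(abs(Y)<70)
    for A in (X,Y,Z): print(m.sum(),np.percentile(A[m],[0,2,50,98,100]).round(1))
E
python3 - <<'E'
from h import *
tool(); snap("i"); tinpts()
E
```

```text
time_s: 11.3
ee_pos: [627.3, -56.3, 285.4]
ee_rot: [180.0, 0.0, 98.4]
force: [0.3, -1.7, 0.6]
gripper_width: 78.8
t 11.3 chest TCP 27.7 -11.0 tip z 94.4 rpy [1.7997e+02 1.0000e-02 9.8350e+01] F [ 0.3 -1.7  0.6] w 78.8
94 [12.8 13.7 33.4 44.1 44.7]
94 [-24.4 -23.7 -15.4  -3.1  -0.4]
94 [52.2 54.4 59.3 62.2 62.4]
```

View pics/side_i.png

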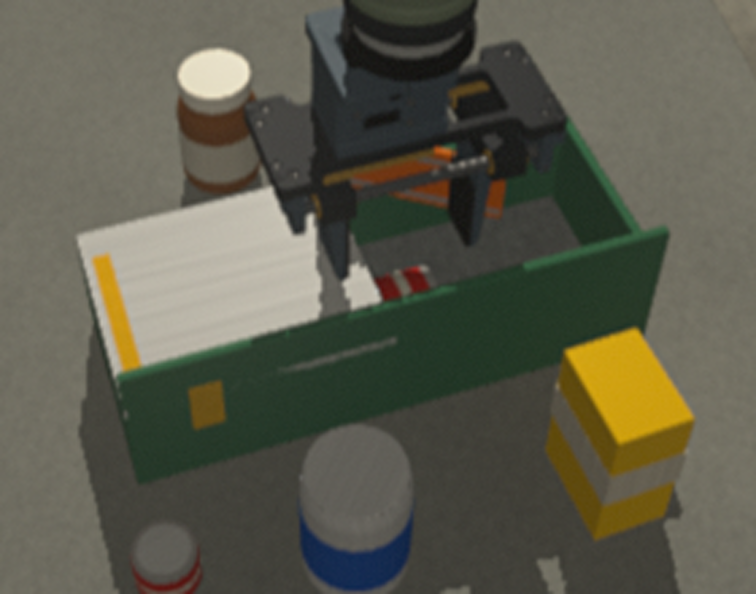

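The tin lies at rest on the bay floor with its top at z ≈ 61 (floor 8 + 52), well below the gate's lower edge at 89. Retreating along -x so that the gate follows the finger shut.

```bash
python3 -m jog '[[0.079,0,-0.004,0,0,0,0],[0.079,0,-0.008,0,0,0,0],[0.079,0,-0.009,0,0,0,0],[0.079,0,-0.009,0,0,0,0],[0.079,0,-0.009,0,0,0,0],[0.079,0,-0.009,0,0,0,0],[0.079,0,-0.009,0,0,0,0],[0.079,0,-0.009,0,0,0,0],[0.079,0,-0.009,0,0,0,0],[0.079,0,-0.009,0,0,0,0],[0.079,0,-0.009,0,0,0,0],[0.079,0,-0.008,0,0,0,0]]'
python3 -m jog '[[0.079,0,-0.006,0,0,0,0],[0.079,0,-0.004,0,0,0,0],[0.079,0,0,-0.02,0,0,0],[0.079,0,0,-0.04,0,0,0],[0.079,0,0,-0.04,0,0,0],[0.079,0,0,-0.03,0,0,0],[0.079,0,0,0,0,0,0]]'
python3 - <<'E'
from h import *
tool(); snap("j"); tinpts()
E
```

```text
time_s: 12.95
ee_pos: [526.8, -70.9, 285.3]
ee_rot: [180.0, -0.0, 98.4]
force: [-0.6, 0.0, -0.8]
gripper_width: 78.8
time_s: 13.82
ee_pos: [517.8, -72.5, 417.5]
ee_rot: [179.7, 0.1, 98.4]
force: [-0.3, -0.4, -1.0]
gripper_width: 79.1
t 13.82 chest TCP -83.0 -11.0 tip z 226.5 rpy [1.7968e+02 1.0000e-01 9.8360e+01] F [-0.3 -0.4 -1. ] w 79.1
69 [17.6 18.2 37.1 44.2 51.2]
69 [-25.9 -24.5 -16.7  -0.3  32.4]
69 [10.1 51.9 59.2 62.4 63. ]
```

View pics/side_j.png

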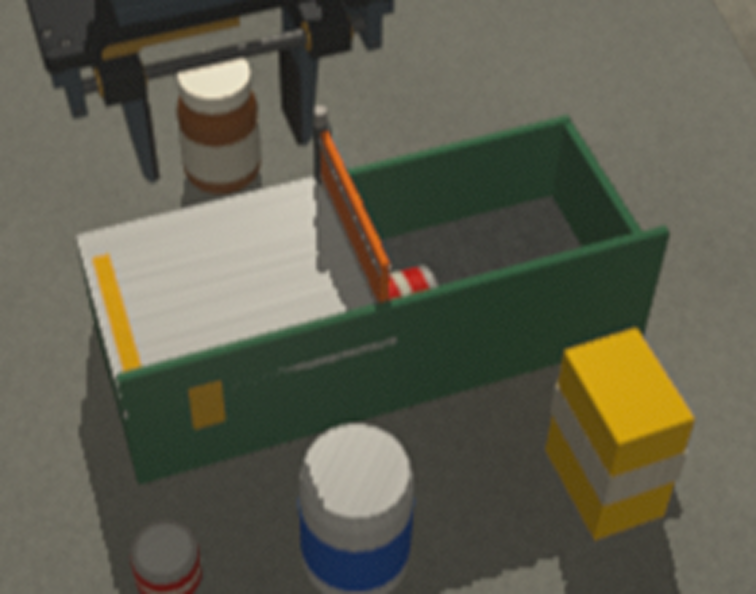

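The gate is shut (free edge at (384,285), as at the start) and the tin is in the bay at (412,280). The gripper is clear and the other items look unmoved. I'll do one settling check, then hand in.

```bash
python3 -m jog '[[0.079,0,0,0,0,0,0],[0.079,0,0,0,0,0,0],[0.079,0,0,0,0,0,0],[0.079,0,0,0,0,0,0],[0.079,0,0,0,0,0,0],[0.079,0,0,0,0,0,0],[0.079,0,0,0,0,0,0],[0.079,0,0,0,0,0,0]]'
python3 - <<'E'
from h import *
from workcell import ticket
tool(); tinpts()
f,W=cloud("side"); q=W[...,:2]-O; X=q@ex; Y=q@ey; Z=W[...,2]-1.3
g=(Z>132)&(Z<143)&(abs(X)<40)&(Y<55)&(Y>-75); print("gate slope deg",np.degrees(np.arctan(np.polyfit(Y[g],X[g],1)[0])),np.median(X[g]))
a=cv2.imread("pics/side0.png").astype(int); d=abs(a-f["color"]).max(2)
for n,(x,y,w,h) in dict(can=(308,335,50,70),carton=(402,302,55,78),jar=(262,198,40,52)).items(): print(n,"mean diff",d[y:y+h,x:x+w].mean().round(1))
ticket.job_done()
E
```

```text
time_s: 14.98
ee_pos: [517.4, -72.4, 415.3]
ee_rot: [180.0, 0.0, 98.4]
force: [-0.7, 0.0, -0.3]
gripper_width: 79.0
t 14.97 chest TCP -83.4 -10.9 tip z 224.3 rpy [1.800e+02 1.000e-02 9.836e+01] F [-0.7  0.  -0.3] w 79.0
70 [16.6 18.3 37.2 44.7 51.1]
70 [-25.  -23.9 -16.7  -0.5  32.1]
70 [10.6 52.5 59.3 62.4 62.6]
gate slope deg 0.05668378121558875 -1.3496212161863905
can mean diff 8.7
carton mean diff 8.9
jar mean diff 17.0
the job is handed in; nothing more can be done
```

The small red tin is in the bay, the gate is shut again, and the job was handed in at about 15 s.

**What I did:** I lowered the open gripper with one finger in front of the gate and the other behind the tin. The leading finger touched and opened the gate first. It kept the gate open, to about 50° or more, while the trailing finger pushed the tin along the deck until it tipped over the end and fell in. I then backed the fingers out so the gate followed them shut, and raised the arm clear.

**Last checks:**
- **Gate:** measured at about 0.1°, so it is shut.
- **Tin:** at rest on its side on the bay floor with its top at z ≈ 61 mm, below the gate's lower edge at 89 mm. In the pictures the gate stayed clear of it throughout.
- **Forces:** the readings I took stayed below about 5 N, and the robot was touching nothing at the end.
- **Jar, can and carton:** these look unmoved in the pictures. The jar's picture area differed more from the first picture (17 against about 9 for the others). I think that is the gripper overlapping the jar in that view, but I did not check it separately.

**Order:** the fingers do not open wide enough to open the gate fully before the other finger reaches the tin. The gate was only a little open, roughly 5–7° by my estimate, when the tin began to move. It opened further as the tin slid, and was about 40° open before the tin reached the gate line.

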